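Clip a relay module onto its mounting rail

TASK

Clip the loose relay module onto the rail: tilt it, hook its fixed lip under one edge of the rail, then rock it down until the sprung foot on its other side clicks under the opposite edge. It must end flat and fully home between the two end stops, let go of, with its foot sprung back in. Do not force it, and leave the dust cover, the small pot and the eyeglass where they are.

Things in the scene. Friction and masses are not known exactly. Their poses are not given: they have to be found in the camera images.
- plate: Grey back plate fixed to the bench, 110 (x) x 160 (y) x 6 mm, origin at the centre of its underside. Stand-offs carry an aluminium top-hat rail along the plate's y, 150 mm long, 35 mm wide over its two flanges. A flange is 2.5 mm thick, free for 5 mm in from its edge, with 18.5 mm of room below it down to the plate. End stops 9 mm thick stand 10 mm proud of the rail's top at y = +-69.5 mm.
- rail_mid (a point): Point of the plate at the level of the rail's top (27 mm above the bench), at half the rail's length, on the plate's middle line; axes as the plate's. The rail is bolted through slots: its own middle line lies up to 5 mm from this point in x, either way, not measured (find its edge by sight or feel). It runs true to the plate's y and does not move in use.
- relay_mid (a point): Relay module, grey, about 180 g: point about half way up, mid width. x along its length, y across its 36 mm width (grasp these faces), z up; it starts upright, its lowest point 33.5 mm below. Lower housing x -45 to +27 mm, up to z +8.5; upper block x -22 to +18, up to z +30.5. Fully home this point is 19.5 mm above the rail's top. It cracks if its contact forces on the rail sum to over 90 N (a push of some 30 N).
- relay_lip (a point): Upper edge of the tip of the module's rigid lip, mid width, at x +14.8, z -23.4 mm from relay_mid; axes as the module's. The lip is 4.6 mm thick and points to -x from a hook wall (inner face x +18, outer +24.5, down to z -33.5). Over the lip, x 13.5 to 18, the housing is relieved up to z -16.5: the flange enters with the module tilted about 25 degrees, foot end up.
- relay_seat (a point): Middle of the module's seat face (underside, z -19.5 mm from relay_mid, x -45 to +13.5), which lies on the rail's top when fully home; axes as the module's. Hooked, the foot meets the rail's other edge while the module is still tilted 15 to 20 degrees.
- relay_ledge (a point): Place to press: middle of the flat terminal ledge on top of the module's foot end, at x -35, z +8.5 mm from relay_mid; the ledge runs from x -45 to -22 and is 36 mm wide. About 5 to 15 N straight down here clicks the hooked module home.
- foot (a joint): Slide of the black sprung foot under the module's -x end, in m: 0 sprung in, up to 0.007 pushed out (-x of the module). Its sloped nose reaches 3.4 mm under the rail's edge; pressed down on that edge it is cammed out by some 0.004, then springs back below 0.0025 (the click). Spring 1.5 N plus 1 N per mm.
- dust_dome: Pale dust cover with a black knob, 69 mm across, 42 mm high, origin under its centre; a bystander.
- parts_pot_0: Small round pale pot, 42 mm across, 20 mm high, origin under its centre; a bystander.
- loupe: Black conical eyeglass, 36 mm across, 30 mm high, origin under its centre; a bystander.

How it is judged:
By the outcome, as a careful person would: the job done as asked, in the order asked, and still so for the second after the job is handed in, with the robot touching nothing.
It also fails if it takes over 67 s, if anything falls off the work surface, if the arm or the gripper's body presses on something with over 40 N, if the wrist force passes 120 N, or if a joint passes its speed limit or range.

ROBOT

A 6-joint arm with a two-finger parallel gripper is mounted at the origin on a cart in front of the work surface, level with it; the furniture and walls round the work are solid. World frame = base frame: x ahead of the robot, y to its left, z up, the work surface at z = 0. Lengths are in m, angles in degrees, forces in N, time in s.
With the tool pointing down it reaches from about 0.425 to 1.125 m from the base axis. Payload 14.9 kg.
Tool frame: the origin (TCP) lies between the finger pads; the fingertips stand 14 mm ahead of it and the grasp point (between the pads) lies 5 mm behind it (r.finger_overhang is the distance from the TCP to the fingertips, in m); z points along the fingers, y is the direction in which the jaws open and shut (so a half turn about z gives the same grasp; the last joint's range is limited). The gripper opens to 91 mm and grips with 3 to 60 N. Pads are 32 mm wide; open, the fingers measure 118 mm over their backs; the gripper's body (76 mm by 178 mm) begins 60 mm behind the grasp point.
Start: joints at [38.715, 21.709, 99.362, -0, 58.929, -1.908], TCP at [0.531, 0.456, 0.228] pointing down, gripper open.
Joint ranges: [-158.91, 158.91], [-42.39, 125.64], [0.06, 152.35], [-60.88, 240.88], [17.5, 164.5], [-176.32, 176.32]. Speed limits (degrees/s): [108.29, 108.29, 136.94, 180, 180, 180].

INTERFACE

Orientations are given as a 3x3 rotation matrix whose columns are the frame's x, y, z axes.
In Python, from rig import r gives the robot as it stands. The module is installed in compiled form; this text tells all that it offers.
- The arm moves only by the shell command python3 -m creep 'ROWS' [FORCE]. ROWS is JSON, a list of rows, each a list of 7 numbers: the opening, from -1 (shut) to 1 (fully open), so that 0 is half open, then the shift along the tool's x, y, z in cm, then the turn, a rotation vector about the tool's x, y, z in degrees. A call has 1 to 20 rows; each row is the pose to reach, as a shift and turn from the pose commanded when the call began, along the tool's axes at that moment; what a row does not reach only later rows make up. A row lasts 1/8 s, in which the tool goes at most 62.5 mm and 10.7 degrees, less where a joint would pass 70% of its speed; a pose out of reach is approached as far as the arm can. A call with a gripper value outside its range is refused whole. The fingers move at their own pace and stop on an object; FORCE is the grip in N (left out, the last holds). Time passes only in rows, so rows that repeat a pose let the fingers close. It gives the time, the measured TCP pose, the force and the opening at its end, in the units of the state.
- r.sense(): the state, without advancing time (a new reading comes with each control period).
- r.capture(name): name is "side" or "top" or "wrist"; returns a dict with "pixels" (420x560x3 uint8, blue, green, red), "fx", "fy", "cx", "cy" (pixels), "T" (4x4, takes a point from camera to world coordinates); the wrist camera has in their place "T_tool_cam" (4x4, takes a point from camera to tool coordinates, whose origin is the TCP and whose axes are the flange's). Camera axes: x right, y down, z forward; pixel columns grow to the right and rows downward; lengths in m; the calibration is good to about 2 mm. A picture is of the moment at which its call begins: read the wrist's pose just before it. There is no depth.
- r.sign_off(): hands the job in, once; it reports no verdict.
Trained networks look in the newest picture that a camera, given by its name, has taken for a name from the list of things; names that differ only in an ending like _2 or _b are one class to them, and where a whole thing is asked for, a point or a joint stands for the part that bears it (a point fixed in the world has none). Each returns a list of dicts, best first, with "score" (0 to 1); they miss things now and then, are a little off and sometimes report something else, mostly with a low value. They report only what shows in the picture. A call takes as long as a camera call.
- r.spot_in(camera, label): "xy" ([column, row] in pixels, amid what is visible of it).
The state is a dict: "time": time; "qpos": joint angles; "qvel": joint speeds; "tau": joint torques, N m; "eef_pos": TCP position; "tcp_rot": TCP orientation; "ft_force": force on the tool from outside, world axes, zero at the start; "wrist_torque": the same for the moment, N m; "grip_width": finger opening in m.
Only numpy, scipy, OpenCV 4.12 (cv2) and the standard library are available. Lean on these libraries where they do the work, as an engineer would, in place of code of your own. Each camera call takes 0.05 s, during which the arm holds its last target.

## Working session

There is one attempt and no reset: what is moved stays moved. The work goes in short steps, Python scripts to look and compute and a shell command to move; the robot and the scene stay as the last step left them, time stands still between calls to the robot, and variables do not carry over. Pictures are saved under pics/ and viewed, and the job is handed in when it is done.

```bash
mkdir -p pics; python3 - <<'E'
from rig import r
import cv2
s=r.sense(); print(s['time'],s['eef_pos'],s['tcp_rot'],s['grip_width'],s['ft_force'])
for c in ['side','top','wrist']:
    d=r.capture(c); cv2.imwrite(f'pics/{c}0.png',d['pixels']); print(c,d['fx'],d['fy'],d['cx'],d['cy'],d.get('T',d.get('T_tool_cam')))
    for l in ['plate','relay_mid','dust_dome','parts_pot_0','loupe','foot']:
        print(l,[(x['xy'],round(x['score'],2)) for x in r.spot_in(c,l)[:2]])
print(r.sense()['time'])
E
```

```text
0.0 [0.5310193  0.45549548 0.22729532] [[-6.51071808e-01  7.59015651e-01 -8.61353699e-04]
 [ 7.59016140e-01  6.51071415e-01 -7.15025443e-04]
 [ 1.80872697e-05 -1.11931427e-03 -9.99999373e-01]] 0.09128271334811065 [ 0.45236885 -0.58140068 -0.33808901]
side 421.28521606704584 421.28521606704584 278.18618660369873 216.99305890443074 [[-0.97310267 -0.1169812   0.19846057  0.31166857]
 [-0.23024654  0.4654538  -0.8545989   0.97006223]
 [ 0.00759778 -0.87730733 -0.47986886  0.48424281]
 [ 0.          0.          0.          1.        ]]
plate [([266.5, 210.4], 0.86)]
relay_mid [([286.2, 272.7], 0.91), ([268.4, 212.6], 0.52)]
dust_dome [([228.2, 253.2], 0.73)]
parts_pot_0 [([218.4, 277.4], 0.72)]
loupe [([229.4, 297.2], 0.85)]
foot [([301.7, 285.5], 0.54)]
top 505.34408052393457 505.34408052393457 279.6409843620619 198.03326020727283 [[-0.02144433 -0.97341901  0.22802539  0.26002034]
 [-0.99976387  0.0216808  -0.00146809  0.27233473]
 [-0.0035147  -0.22800303 -0.97365408  1.08893952]
 [ 0.          0.          0.          1.        ]]
plate [([373.1, 177.8], 0.93)]
relay_mid []
dust_dome []
parts_pot_0 []
loupe []
foot []
wrist 322.76949059047905 322.76949059047905 281.6930098544441 208.75714702840742 [[-9.15399417e-04 -9.55731689e-01 -2.94238171e-01  8.31533813e-02]
 [ 9.99999536e-01 -9.62938078e-04  1.66920676e-05  3.98646886e-04]
 [-2.99286277e-04 -2.94238019e-01  9.55732127e-01 -1.56347444e-01]
 [ 0.00000000e+00  0.00000000e+00  0.00000000e+00  1.00000000e+00]]
plate [([174.5, 362.1], 0.74)]
relay_mid [([160.4, 201.0], 0.59)]
dust_dome [([222.2, 287.1], 0.89)]
parts_pot_0 [([252.9, 242.5], 0.71), ([224.4, 284.3], 0.71)]
loupe [([260.1, 182.8], 0.55)]
foot []
1.05
```

View pics/side0.png

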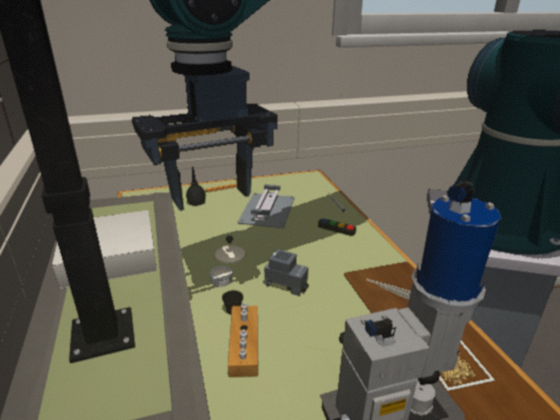

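View pics/top0.png

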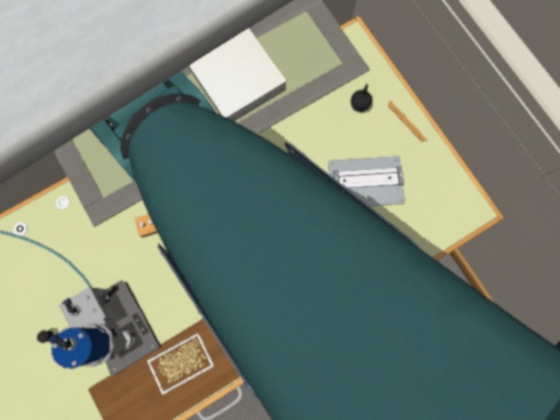

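View pics/wrist0.png

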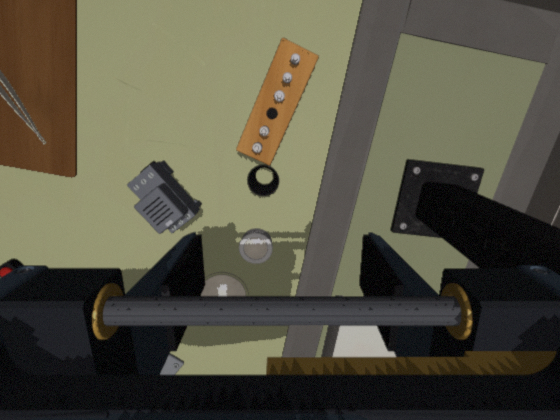

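```bash
cat > h.py <<'E'
import numpy as np, cv2, pickle
from rig import r
def cap(name,save=None):
    s=r.sense(); d=r.capture(name)
    if 'T' in d: T=np.array(d['T'])
    else:
        W=np.eye(4); W[:3,:3]=s['tcp_rot']; W[:3,3]=s['eef_pos']; T=W@np.array(d['T_tool_cam'])
    c=dict(px=np.array(d['pixels']),fx=d['fx'],fy=d['fy'],cx=d['cx'],cy=d['cy'],T=T)
    if save: cv2.imwrite(f'pics/{save}.png',c['px']); pickle.dump(c,open(f'pics/{save}.pkl','wb'))
    return c
def ld(n): return pickle.load(open(f'pics/{n}.pkl','rb'))
def back(c,uv,z):
    d=c['T'][:3,:3]@np.array([(uv[0]-c['cx'])/c['fx'],(uv[1]-c['cy'])/c['fy'],1]); o=c['T'][:3,3]
    return o+d*(z-o[2])/d[2]
def proj(c,P):
    P=np.atleast_2d(P); q=(P-c['T'][:3,3])@c['T'][:3,:3]
    return np.c_[c['fx']*q[:,0]/q[:,2]+c['cx'],c['fy']*q[:,1]/q[:,2]+c['cy']]
def crop(c,u0,v0,u1,v1,k,name):
    im=cv2.resize(c['px'][v0:v1,u0:u1],None,fx=k,fy=k,interpolation=cv2.INTER_CUBIC); cv2.imwrite(f'pics/{name}.png',im)
E
python3 - <<'E'
from h import *
for n in ['side','top','wrist']: c=cap(n,n+'1')
c=ld('top1'); crop(c,315,140,420,220,7,'topc')
c=ld('wrist1'); crop(c,110,140,290,280,4,'wrc')
c=ld('side1'); crop(c,200,170,330,320,4,'sidec')
E
```

```text
(no output)
```

View pics/topc.png

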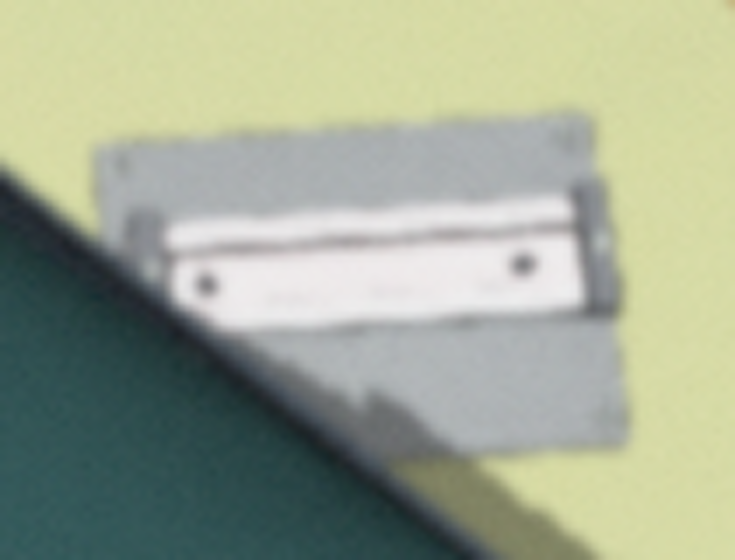

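View pics/wrc.png

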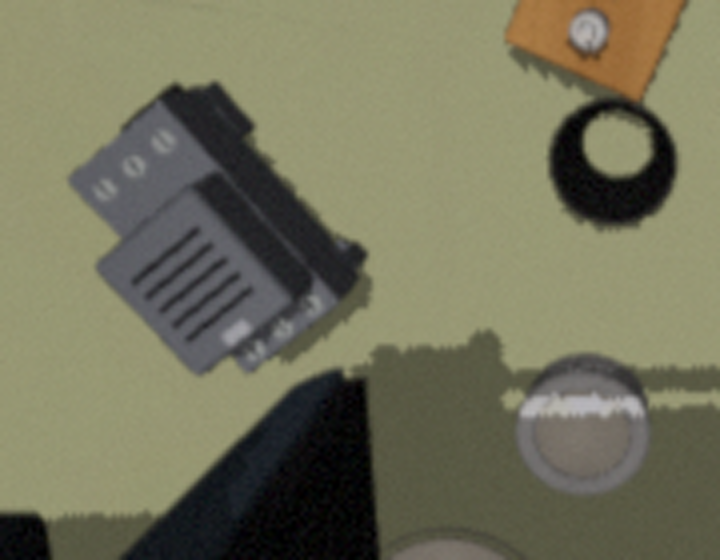

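View pics/sidec.png

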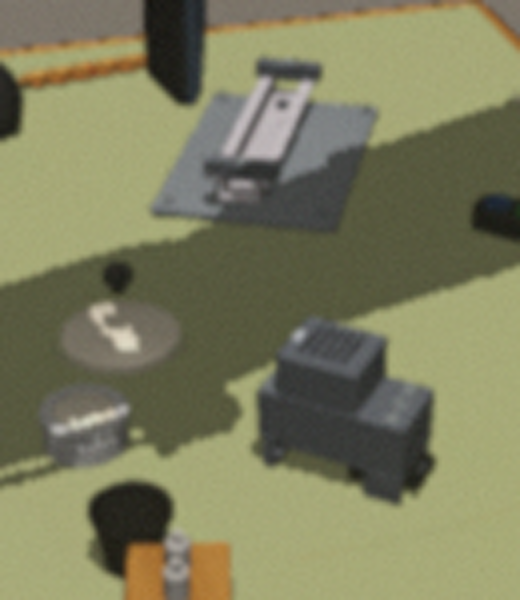

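```bash
python3 - <<'E'
from h import *
from scipy.optimize import least_squares
t=ld('top1'); w=ld('wrist1'); s=ld('side1')
f=lambda a,o,k:[a[0]/k+o[0],a[1]/k+o[1]]
print('plate')
for a in [(95,147),(590,117),(628,440)]: print(back(t,f(a,(315,140),7),.006))
print('rail ends top face inner/outer edges z=.027')
for a in [(165,222),(575,197),(180,330),(585,310)]: print(back(t,f(a,(315,140),7),.027))
T=[(95,147),(590,117),(628,440)]
M=[(.055,.080),(.055,-.080),(-.055,-.080)]  # guess: plate x away
print('side plate corners')
for a in [(218,92),(378,108),(338,230),(152,212)]: print(back(s,f(a,(200,170),4),.006))
print('relay wrist')
for a,z in [((70,180),.042),((160,100),.042),((97,268),.064),((205,172),.064),((312,285),.064),((200,375),.064)]: print(back(w,f(a,(110,140),4),z))
print('relay side')
for a,z in [((278,355),.064),((310,318),.064),((385,342),.064),((360,378),.064),((432,392),.042),((400,437),.042)]: print(back(s,f(a,(200,170),4),z))
print('bystanders')
for a,z in [((612,165),.03),((583,435),.02),((450,590),.03)]: print(back(w,f(a,(110,140),4),z))
E
```

```text
plate
[0.59632642 0.15936696 0.006     ]
[6.02786989e-01 4.86255781e-04 6.00000000e-03]
[ 0.49666131 -0.00342163  0.006     ]
rail ends top face inner/outer edges z=.027
[0.56487786 0.14079467 0.027     ]
[0.57011539 0.01241068 0.027     ]
[0.53001968 0.13782158 0.027     ]
[0.5336102  0.01202842 0.027     ]
side plate corners
[0.60043164 0.00524269 0.006     ]
[0.49330543 0.00295759 0.006     ]
[0.48418915 0.16309263 0.006     ]
[0.59255715 0.16895518 0.006     ]
relay wrist
[0.40148443 0.35083674 0.042     ]
[0.40783988 0.38496413 0.042     ]
[0.42436461 0.3463481  0.064     ]
[0.43121904 0.38565278 0.064     ]
[0.46938573 0.37880382 0.064     ]
[0.46145854 0.33898296 0.064     ]
relay side
[0.46504294 0.37435385 0.064     ]
[0.4582683  0.34204212 0.064     ]
[0.42131699 0.3529651  0.064     ]
[0.42641427 0.38277817 0.064     ]
[0.3988496  0.35487428 0.042     ]
[0.406624   0.39087949 0.042     ]
bystanders
[0.51166759 0.44718844 0.03      ]
[0.55972535 0.37425045 0.02      ]
[0.55920192 0.31081707 0.03      ]
```

```bash
python3 -m creep '[[0.4,-0.4,-3.1,0.7,0,0,-9.8],[0.4,-0.8,-6.2,1.4,0,0,-19.7],[0.4,-1.2,-9.3,2,0,0,-29.5],[0.4,-1.6,-12.4,2.7,0,0,-39.4],[0.4,-1.6,-12.4,2.7,0,0,-39.4],[0.4,-1.6,-12.4,2.7,0,0,-39.4]]' 25; python3 - <<'E'
from h import *
c=cap('wrist','wrist2'); crop(c,200,100,400,250,4,'wr2c')
E
```

```text
time: 1.95
eef_pos: [0.4483, 0.3634, 0.2014]
tcp_rot: [[-0.984, 0.175, 0.001], [0.175, 0.984, 0.001], [-0.001, 0.001, -1.0]]
ft_force: [0.2, 0.3, 0.0]
grip_width: 0.0637
```

View pics/wrist2.png

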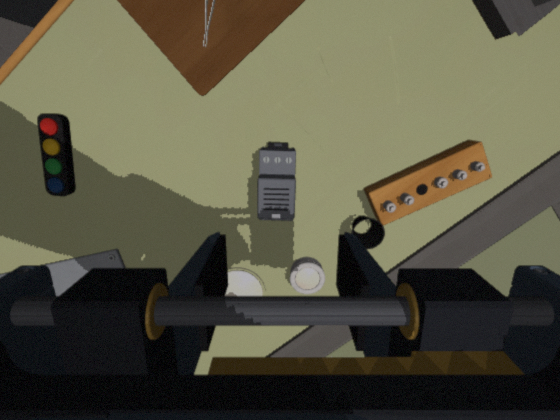

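View pics/wr2c.png

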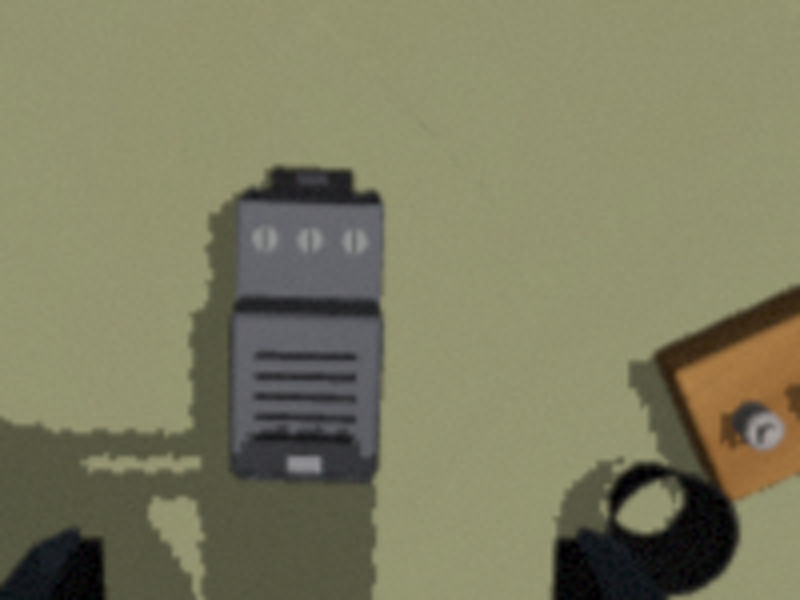

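```bash
python3 - <<'E'
from h import *
w=ld('wrist2'); f=lambda a:[a[0]/4+200,a[1]/4+100]
for a,z in [((238,200),.042),((382,203),.042),((232,312),.064),((382,312),.064),((377,478),.064),((230,476),.064)]: print(back(w,f(a),z))
a=.5*(back(w,f((232,312)),.064)+back(w,f((377,478)),.064)); print('blk',a)
s=r.sense();R=s['tcp_rot']
for p in [back(w,f((238,200)),.042),back(w,f((382,203)),.042),back(w,f((232,312)),.064),back(w,f((382,312)),.064),back(w,f((230,476)),.064),back(w,f((377,478)),.064)]: print('tool',(R.T@(p-s['eef_pos']))*1000)
E
```

```text
[0.39996236 0.35029135 0.042     ]
[0.40682973 0.38451836 0.042     ]
[0.42255757 0.34581589 0.064     ]
[0.4286801  0.37996452 0.064     ]
[0.46852092 0.3721239  0.064     ]
[0.46177942 0.33741776 0.064     ]
blk [0.44553925 0.3589699  0.064     ]
tool [ 45.48923225 -21.70674857 159.38358555]
tool [ 44.71851426  13.19387918 159.41405728]
tool [ 22.44277381 -22.13953193 137.40071201]
tool [ 22.39167867  12.5535642  137.43045922]
tool [-17.64352016 -23.54318587 137.42996894]
tool [-18.20645504  11.80715837 137.46066788]
```

```bash
python3 -m creep '[[0.4,0,-0.5,3,0,0,1.5],[0.4,0,-0.54,8,0,0,1.5],[0.4,0,-0.54,12,0,0,1.5],[0.4,0,-0.54,15,0,0,1.5],[0.4,0,-0.54,16.7,0,0,1.5],[0.4,0,-0.54,16.7,0,0,1.5],[-0.4,0,-0.54,16.7,0,0,1.5],[-0.4,0,-0.54,16.7,0,0,1.5],[-0.4,0,-0.54,16.7,0,0,1.5],[-0.4,0,-0.54,16.7,0,0,1.5]]' 25
```

```text
time: 3.25
eef_pos: [0.447, 0.3578, 0.0346]
tcp_rot: [[-0.98, 0.199, 0.001], [0.199, 0.98, 0.001], [-0.001, 0.001, -1.0]]
ft_force: [-1.9, -1.4, 8.4]
grip_width: 0.0362
```

```bash
python3 -m creep '[[-1,0,0,-0.5,0,0,0],[-1,0,0,-2,0,0,0],[-1,0,0,-6,0,0,0],[-1,0,0,-11,0,0,0],[-1,0,0,-12.5,0,0,0],[-1,0,0,-12.5,0,0,0],[-1,0,0,-12.5,0,0,0]]' 25;  python3 - <<'E'
from h import *
t=ld('top1'); print(back(t,(361,100),.02),back(t,(366,86),.06))
s=r.sense();R=s['tcp_rot']
d=np.array([.61,.08,s['eef_pos'][2]])-s['eef_pos'];print(R.T@d*100)
E
```

```text
time: 4.12
eef_pos: [0.446, 0.3571, 0.1576]
tcp_rot: [[-0.98, 0.199, -0.002], [0.199, 0.98, -0.001], [0.001, -0.001, -1.0]]
ft_force: [0.4, 0.1, -1.9]
grip_width: 0.0355
[0.73519775 0.08080461 0.02      ] [0.75033047 0.07503002 0.06      ]
[-2.15833435e+01 -2.38890252e+01  6.86318511e-03]
```

```bash
python3 -m creep '[[-1,-2,-2.2,0,0,0,-1],[-1,-5,-5.5,0,0,0,-3],[-1,-8.5,-9.4,0,0,0,-5],[-1,-12,-13.3,0,0,0,-8],[-1,-15.5,-17.2,0,0,0,-11],[-1,-18.5,-20.5,0,0,0,-13],[-1,-20.8,-23,0,0,0,-13.8],[-1,-21.6,-23.9,0,0,0,-13.8],[-1,-21.6,-23.9,0,0,0,-13.8],[-1,-21.6,-23.9,0,0,0,-13.8]]' 25;  python3 - <<'E'
from h import *
c=cap('wrist','wrist3'); cap('side','side3'); cap('top','top3')
E
```

```text
time: 5.38
eef_pos: [0.61, 0.0812, 0.1584]
tcp_rot: [[-0.999, -0.041, -0.001], [-0.041, 0.999, 0.0], [0.001, 0.0, -1.0]]
ft_force: [-0.1, 0.5, -1.6]
grip_width: 0.0358
```

View pics/wrist3.png

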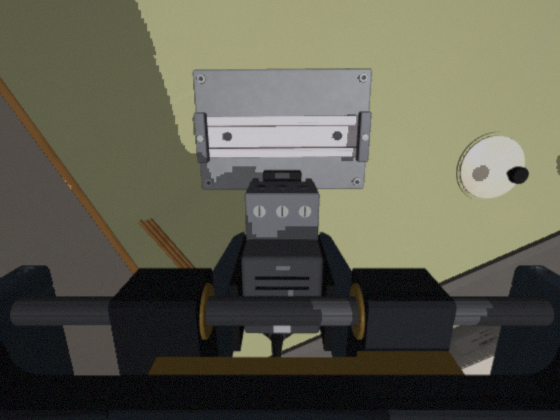

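View pics/side3.png

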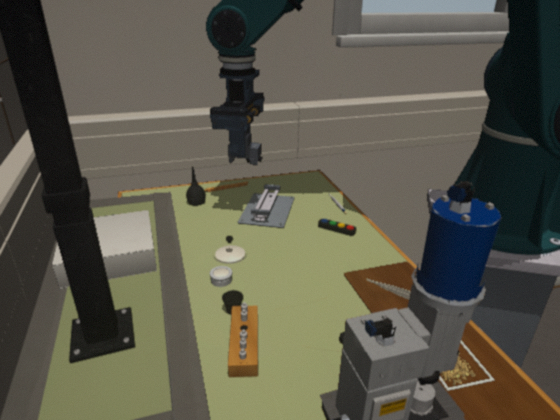

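View pics/top3.png

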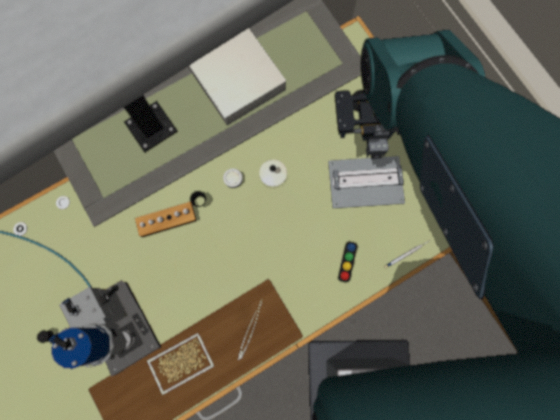

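```bash
python3 - <<'E'
from h import *
c=ld('wrist3'); crop(c,185,60,385,200,4,'wr3c'); crop(c,220,165,345,260,6,'wr3d')
c=ld('top3'); crop(c,320,145,415,215,8,'top3c')
E
```

```text
(no output)
```

View pics/wr3c.png

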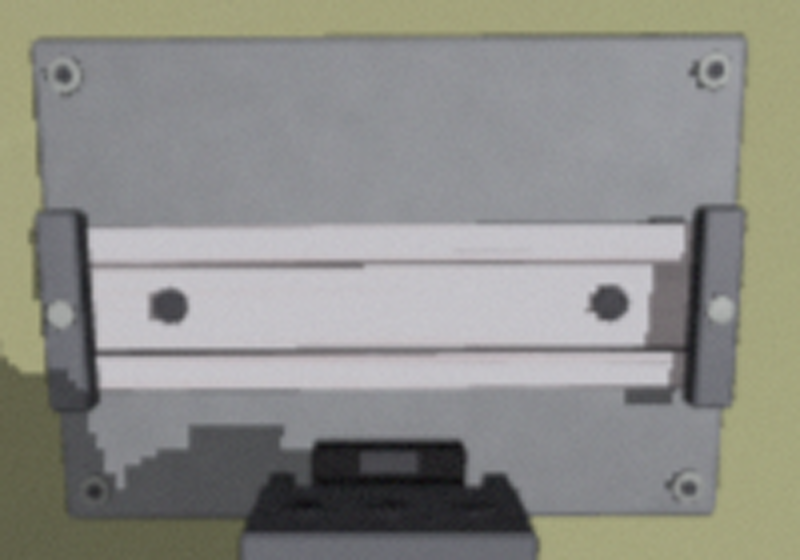

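View pics/wr3d.png

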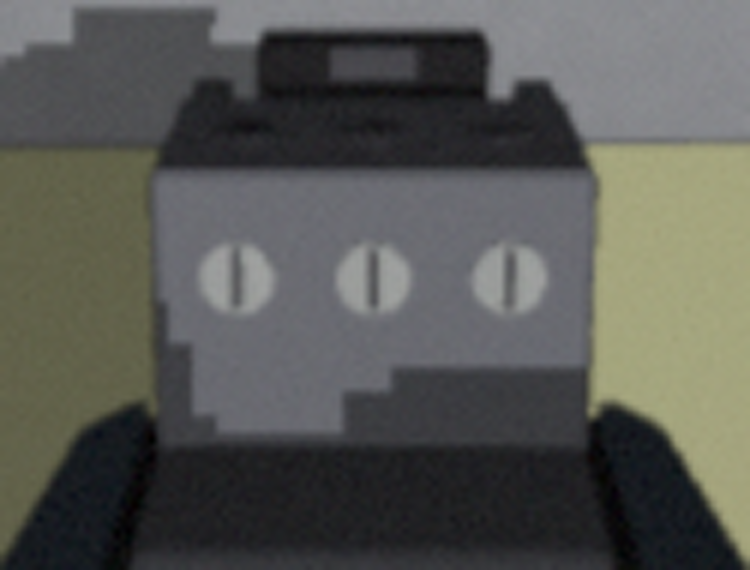

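View pics/top3c.png

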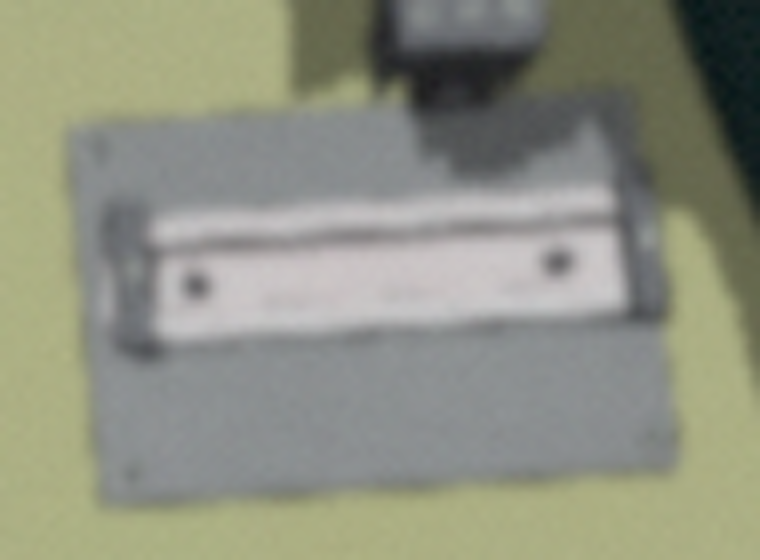

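```bash
python3 - <<'E'
from h import *
s=r.sense();R=s['tcp_rot'];p0=s['eef_pos'];w=ld('wrist3');t=ld('top3')
f=lambda a,o,k:[a[0]/k+o[0],a[1]/k+o[1]]
print('wrist: plate')
for a in [(33,40),(747,36),(715,513),(68,517)]: print(back(w,f(a,(185,60),4),.006).round(4))
P=np.mean([back(w,f(a,(185,60),4),.006) for a in [(33,40),(747,36),(715,513),(68,517)]],0);print(P)
print('rail far/near')
for a in [(100,390),(670,384),(90,228),(685,222)]: print(back(w,f(a,(185,60),4),.027).round(4))
print('stops inner')
for a in [(88,210),(97,400),(695,208),(688,402)]: print(back(w,f(a,(185,60),4),.037).round(4))
zl=p0[2]+.0074
print('ledge in tool mm')
for a in [(155,170),(593,170)]: print((R.T@(back(w,f(a,(220,165),6),zl)-p0)*1000).round(1))
for a in [(155,448),(590,448)]: print((R.T@(back(w,f(a,(220,165),6),zl)-p0)*1000).round(1))
print('top')
for a in [(68,128),(630,92),(675,470),(103,503)]: print(back(t,f(a,(320,145),8),.006).round(4))
for a in [(152,215),(615,188),(160,343),(630,318)]: print(back(t,f(a,(320,145),8),.027).round(4))
for a in [(395,45),(530,50)]: print('ledge',back(t,f(a,(320,145),8),zl).round(4))
E
```

```text
wrist: plate
[ 0.4968 -0.0018  0.006 ]
[0.4897 0.1558 0.006 ]
[0.5976 0.1611 0.006 ]
[0.605  0.0024 0.006 ]
[0.54727541 0.07936294 0.006     ]
rail far/near
[0.5704 0.0156 0.027 ]
[0.564  0.1421 0.027 ]
[0.5357 0.0143 0.027 ]
[0.5294 0.1417 0.027 ]
stops inner
[0.5319 0.0162 0.037 ]
[0.5711 0.0171 0.037 ]
[0.5265 0.1412 0.037 ]
[0.5664 0.1441 0.037 ]
ledge in tool mm
[ 45.3 -17.1  -7.4]
[45.3 17.6 -7.4]
[ 21.6 -17.9  -7.4]
[21.6 18.1 -7.4]
top
[0.5963 0.1595 0.006 ]
[0.6033 0.0016 0.006 ]
[ 0.4947 -0.0025  0.006 ]
[0.4889 0.1546 0.006 ]
[0.5645 0.1399 0.027 ]
[0.5693 0.0131 0.027 ]
[0.5284 0.1394 0.027 ]
[0.5326 0.0117 0.027 ]
ledge [0.5655 0.097  0.1663]
ledge [0.5636 0.0648 0.1663]
```

```bash
python3 -m creep '[[-1,0.6,0,1,0,6,-0.1],[-1,1.5,0,3,0,12,-0.2],[-1,2.5,0,5,0,18,-0.3],[-1,3.3,-0.05,7,0,23,-0.3],[-1,3.6,-0.07,8.3,0,25,-0.3],[-1,3.6,-0.07,8.3,0,25,-0.3],[-1,3.6,-0.07,8.3,0,25,-0.3]]' 30;  python3 - <<'E'
from h import *
s=r.sense(); print(s['tcp_rot'].round(4) if hasattr(s['tcp_rot'],'round') else s['tcp_rot'])
c=cap('side','side4'); crop(c,200,130,320,240,6,'side4c'); c=cap('wrist','wrist4')
E
```

```text
time: 6.4
eef_pos: [0.5753, 0.0784, 0.0767]
tcp_rot: [[-0.906, -0.046, -0.42], [-0.042, 0.999, -0.018], [0.421, 0.001, -0.907]]
ft_force: [-0.4, -0.2, -1.5]
grip_width: 0.0359
[[-0.9062 -0.0458 -0.4204]
 [-0.042   0.999  -0.0182]
 [ 0.4208  0.0011 -0.9072]]
```

View pics/side4c.png

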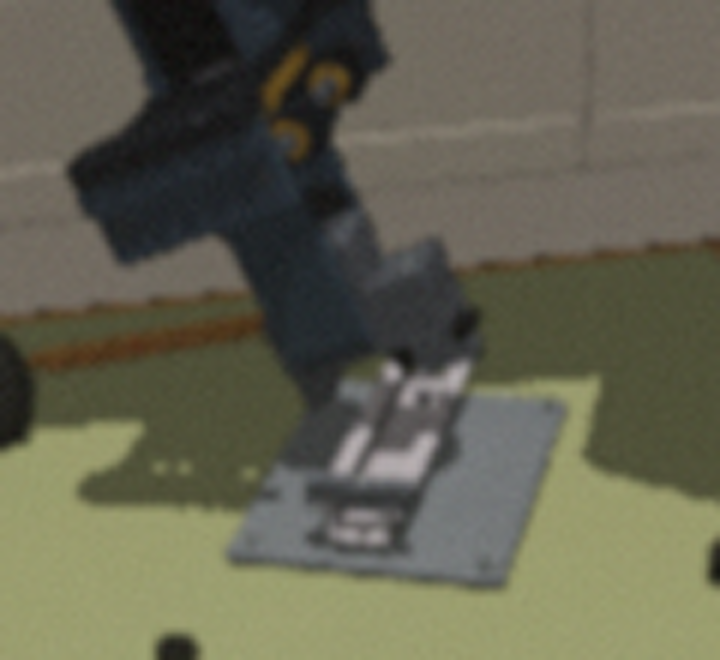

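View pics/wrist4.png

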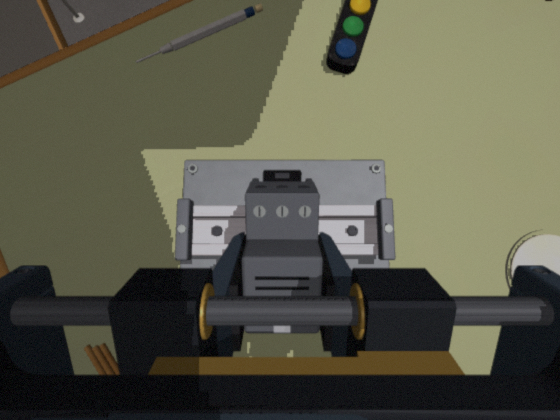

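```bash
python3 -m creep '[[-1,-0.3,0,0.65,0,0,0],[-1,-0.6,0,1.3,0,0,0],[-1,-0.9,0,1.9,0,0,0],[-1,-1.04,0,2.24,0,0,0],[-1,-1.04,0,2.24,0,0,0],[-1,-1.04,0,2.24,0,0,0]]' 30;  python3 - <<'E'
from h import *
s=r.sense(); print(s['eef_pos'],s['ft_force'])
c=cap('side','side5'); crop(c,200,130,320,240,6,'side5c')
E
```

```text
time: 7.25
eef_pos: [0.5749, 0.0782, 0.0514]
tcp_rot: [[-0.905, -0.046, -0.422], [-0.042, 0.999, -0.018], [0.422, 0.001, -0.906]]
ft_force: [0.2, -0.0, -2.0]
grip_width: 0.0358
[0.57493952 0.07823168 0.05135608] [ 0.20831027 -0.00882542 -1.99000173]
```

View pics/side5c.png

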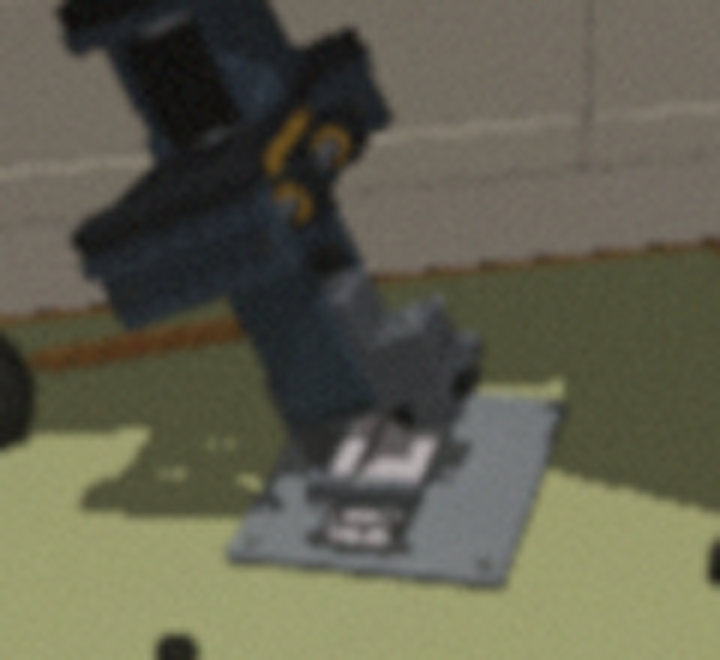

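```bash
python3 -m creep '[[-1,0.25,0,0.05,0,0,0],[-1,0.5,0,0.17,0,0,0],[-1,0.75,0,0.28,0,0,0],[-1,0.93,0,0.367,0,0,0],[-1,0.93,0,0.367,0,0,0],[-1,0.93,0,0.367,0,0,0]]' 30
```

```text
time: 8.05
eef_pos: [0.5649, 0.0778, 0.0519]
tcp_rot: [[-0.905, -0.046, -0.422], [-0.042, 0.999, -0.018], [0.423, 0.001, -0.906]]
ft_force: [-0.1, -0.3, -2.0]
grip_width: 0.0356
```

```bash
python3 -m creep '[[-1,0.09,0,0.042,0,0,0],[-1,0.18,0,0.084,0,0,0],[-1,0.18,0,0.084,0,0,0],[-1,0.18,0,0.084,0,0,0]]' 30; python3 -m creep '[[-1,0.05,0,0.021,0,0,0],[-1,0.09,0,0.042,0,0,0],[-1,0.09,0,0.042,0,0,0]]' 30
```

```text
time: 8.55
eef_pos: [0.5629, 0.0777, 0.0519]
tcp_rot: [[-0.905, -0.046, -0.422], [-0.042, 0.999, -0.018], [0.423, 0.001, -0.906]]
ft_force: [0.2, -0.4, -1.4]
grip_width: 0.036
time: 8.93
eef_pos: [0.5618, 0.0776, 0.0518]
tcp_rot: [[-0.905, -0.046, -0.422], [-0.042, 0.999, -0.018], [0.423, 0.001, -0.906]]
ft_force: [0.4, -0.6, -1.8]
grip_width: 0.0357
```

```bash
python3 -m creep '[[-1,0.05,0,0.021,0,0,0],[-1,0.05,0,0.021,0,0,0],[-1,0.05,0,0.021,0,0,0]]' 30; python3 -m creep '[[-1,0.05,0,0.021,0,0,0],[-1,0.05,0,0.021,0,0,0],[-1,0.05,0,0.021,0,0,0]]' 30
```

```text
time: 9.3
eef_pos: [0.5614, 0.0776, 0.0519]
tcp_rot: [[-0.905, -0.046, -0.422], [-0.042, 0.999, -0.018], [0.423, 0.001, -0.906]]
ft_force: [-0.4, 0.1, -1.0]
grip_width: 0.0358
time: 9.68
eef_pos: [0.5608, 0.0776, 0.0519]
tcp_rot: [[-0.905, -0.046, -0.422], [-0.042, 0.999, -0.018], [0.423, 0.001, -0.906]]
ft_force: [-0.6, -0.5, -1.3]
grip_width: 0.0356
```

```bash
for i in 1; do python3 -m creep '[[-1,0.05,0,0.021,0,0,0],[-1,0.05,0,0.021,0,0,0],[-1,0.05,0,0.021,0,0,0]]' 30; done; python3 -m creep '[[-1,0.05,0,0.021,0,0,0],[-1,0.05,0,0.021,0,0,0],[-1,0.05,0,0.021,0,0,0]]' 30
```

```text
time: 10.05
eef_pos: [0.5605, 0.0776, 0.0519]
tcp_rot: [[-0.906, -0.046, -0.422], [-0.042, 0.999, -0.018], [0.422, 0.001, -0.907]]
ft_force: [2.3, 0.0, -1.9]
grip_width: 0.036
time: 10.42
eef_pos: [0.5604, 0.0776, 0.052]
tcp_rot: [[-0.906, -0.046, -0.421], [-0.042, 0.999, -0.018], [0.421, 0.001, -0.907]]
ft_force: [5.6, -0.2, -4.3]
grip_width: 0.036
```

```bash
python3 -m creep '[[-1,0.0,0,0.0,0,-1.5,0],[-1,0.04,0,0.03,0,-3,0],[-1,0.10,0,0.08,0,-5,0],[-1,0.16,0,0.13,0,-7,0],[-1,0.16,0,0.13,0,-7,0],[-1,0.16,0,0.13,0,-7,0]]' 30;  python3 - <<'E'
from h import *
s=r.sense(); print(s['wrist_torque'])
c=cap('side','side6'); crop(c,200,130,320,240,6,'side6c'); c=cap('wrist','wrist6')
E
```

```text
time: 11.18
eef_pos: [0.5575, 0.0775, 0.0515]
tcp_rot: [[-0.95, -0.046, -0.309], [-0.044, 0.999, -0.013], [0.31, 0.001, -0.951]]
ft_force: [0.1, -0.1, -1.3]
grip_width: 0.0357
[ 0.08983068 -0.21048783  0.03026609]
```

View pics/side6c.png

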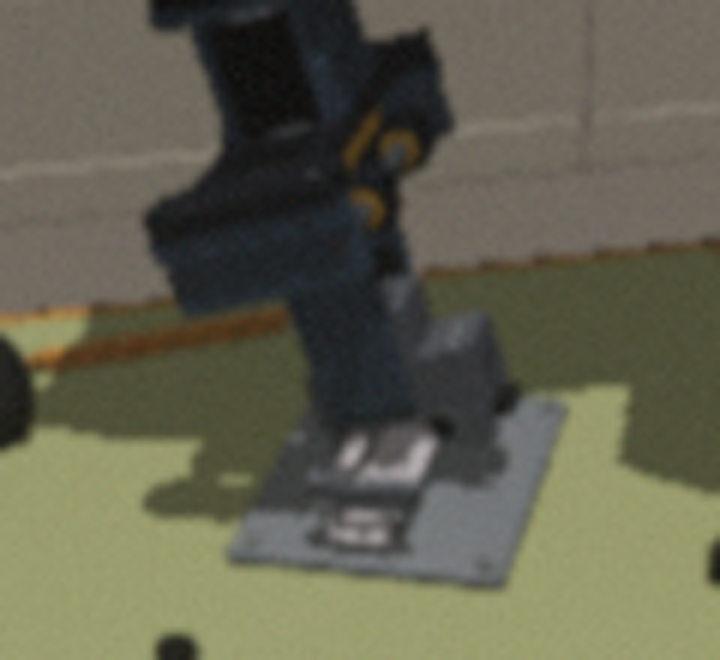

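View pics/wrist6.png

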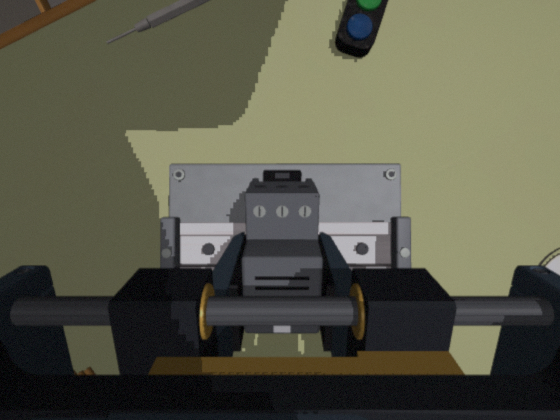

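```bash
python3 -m creep '[[-1,0.035,0,0.03,0,-1,0],[-1,0.07,0,0.058,0,-2,0],[-1,0.07,0,0.058,0,-2,0],[-1,0.07,0,0.058,0,-2,0]]' 30; python3 -c "
from rig import r
s=r.sense();print(s['wrist_torque'],s['ft_force'],s['eef_pos'])"
```

```text
time: 11.78
eef_pos: [0.5567, 0.0774, 0.0511]
tcp_rot: [[-0.96, -0.046, -0.276], [-0.044, 0.999, -0.011], [0.276, 0.001, -0.961]]
ft_force: [-1.1, -0.5, 0.8]
grip_width: 0.0363
[0.04404904 0.21283944 0.00027903] [-1.14701935 -0.47193843  0.78026436] [0.55671705 0.07740943 0.05108413]
```

```bash
python3 -m creep '[[-1,0.06,0,0.03,0,-1,0],[-1,0.10,0,0.06,0,-2,0],[-1,0.15,0,0.09,0,-3,0],[-1,0.195,0,0.118,0,-4,0],[-1,0.195,0,0.118,0,-4,0]]' 30; python3 -c "
from rig import r
s=r.sense();print(s['wrist_torque'],s['ft_force'],s['eef_pos'])"
```

```text
time: 12.4
eef_pos: [0.5543, 0.0773, 0.0505]
tcp_rot: [[-0.977, -0.046, -0.208], [-0.045, 0.999, -0.008], [0.208, 0.001, -0.978]]
ft_force: [-3.0, -0.2, 2.2]
grip_width: 0.0358
[0.10249722 0.49721088 0.02592821] [-2.97237315 -0.20815799  2.16248048] [0.5543458  0.07728184 0.05051821]
```

```bash
python3 -m creep '[[-1,0.035,0,0.03,0,-1,0],[-1,0.07,0,0.06,0,-2,0],[-1,0.10,0,0.09,0,-3,0],[-1,0.138,0,0.123,0,-4,0],[-1,0.138,0,0.123,0,-4,0]]' 30; python3 -c "
from rig import r
s=r.sense();print(s['wrist_torque'],s['ft_force'],s['eef_pos'])"
```

```text
time: 13.02
eef_pos: [0.5526, 0.0772, 0.0495]
tcp_rot: [[-0.989, -0.046, -0.139], [-0.045, 0.999, -0.005], [0.139, 0.001, -0.99]]
ft_force: [-4.2, -0.2, 2.6]
grip_width: 0.0354
[ 0.08467899  0.87208665 -0.03533701] [-4.21226041 -0.24254963  2.62685225] [0.55255214 0.07720221 0.04949406]
```

```bash
python3 -m creep '[[-1,0.035,0,0.03,0,-1,0],[-1,0.07,0,0.06,0,-2,0],[-1,0.10,0,0.09,0,-3,0],[-1,0.139,0,0.122,0,-4,0],[-1,0.139,0,0.122,0,-4,0]]' 30; python3 - <<'E'
from h import *
s=r.sense();print(s['wrist_torque'],s['ft_force'],s['eef_pos'])
c=cap('wrist','wrist7')
E
```

```text
time: 13.65
eef_pos: [0.5509, 0.0771, 0.0482]
tcp_rot: [[-0.997, -0.046, -0.07], [-0.046, 0.999, -0.002], [0.07, 0.001, -0.998]]
ft_force: [-6.7, -0.0, -1.4]
grip_width: 0.0362
[ 0.05707069  0.44027874 -0.07154764] [-6.71567923 -0.04113365 -1.37036429] [0.55087271 0.07712192 0.04819323]
```

View pics/wrist7.png

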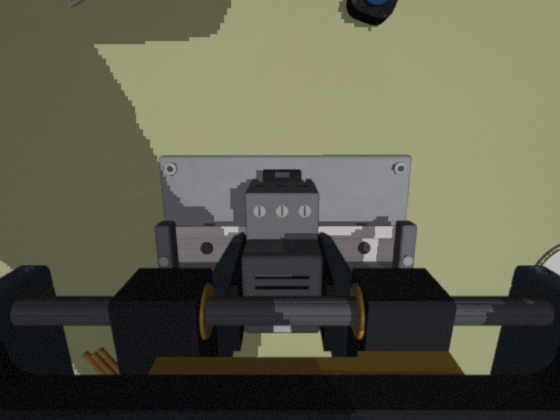

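```bash
python3 -m creep '[[-1,0.045,0,0.025,0,-1,0],[-1,0.09,0,0.05,0,-2,0],[-1,0.13,0,0.08,0,-3,0],[-1,0.173,0,0.102,0,-4,0],[-1,0.173,0,0.102,0,-4,0],[-1,0.173,0,0.102,0,-4,0]]' 30; python3 - <<'E'
from h import *
s=r.sense();print(s['wrist_torque'],s['ft_force'],s['eef_pos'])
c=cap('side','side8'); crop(c,200,130,320,240,6,'side8c')
E
```

```text
time: 14.45
eef_pos: [0.5499, 0.0771, 0.0478]
tcp_rot: [[-0.999, -0.046, 0.0], [-0.046, 0.999, 0.001], [-0.0, 0.001, -1.0]]
ft_force: [-3.9, -0.9, 5.5]
grip_width: 0.0359
[-0.11403973  0.88661845 -0.0673744 ] [-3.9206954  -0.92478758  5.47595192] [0.54986819 0.07707964 0.04777486]
```

View pics/side8c.png

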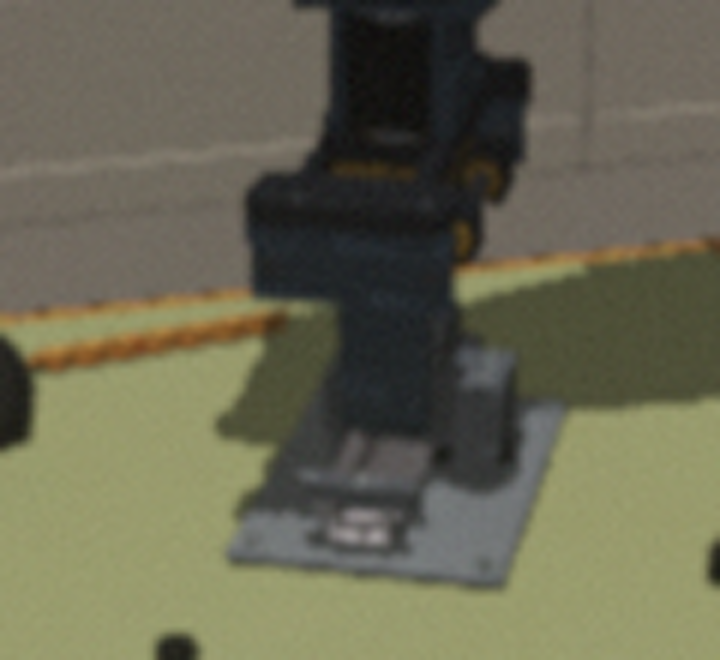

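```bash
python3 -m creep '[[-0.1,0,0,0,0,0,0],[0.2,0,0,0,0,0,0],[0.2,0,0,0,0,0,0],[0.2,0,0,0,0,0,0]]' 30; python3 - <<'E'
from h import *
s=r.sense();print(s['wrist_torque'],s['ft_force'],s['eef_pos'])
c=cap('wrist','wrist9');crop(c,150,130,430,340,2.8,'wrist9c')
E
```

```text
time: 15.0
eef_pos: [0.5498, 0.0771, 0.0477]
tcp_rot: [[-0.999, -0.046, 0.0], [-0.046, 0.999, 0.001], [-0.0, 0.001, -1.0]]
ft_force: [0.8, 0.3, -1.2]
grip_width: 0.0552
[0.10523249 0.03948606 0.03387691] [ 0.82481975  0.30963521 -1.17082673] [0.54982994 0.07710546 0.0476571 ]
```

View pics/wrist9c.png

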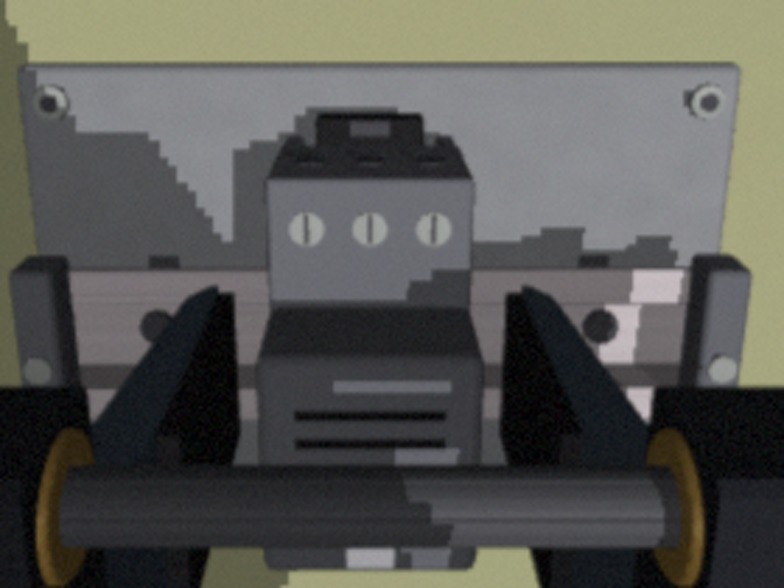

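```bash
python3 -m creep '[[0.25,0,0,-2,0,0,0],[0.25,0,0,-5,0,0,0],[0.25,0,0,-9,0,0,0],[0.25,0,0,-11,0,0,0],[0.25,0,0,-11,0,0,0],[0.25,0,0,-11,0,0,0]]'; python3 - <<'E'
from h import *
w=ld('wrist9')
for a in [(268,180),(472,180)]: 
  for z in (.055,.059,.063): print(z,back(w,(a[0]/2.8+150,a[1]/2.8+130),z).round(4), 'px width->',204/2.8)
c=cap('wrist','wrist10');crop(c,200,100,400,250,4,'wrist10c')
c=cap('side','side10'); crop(c,200,130,320,240,6,'side10c')
print(r.sense()['eef_pos'])
E
```

```text
time: 15.8
eef_pos: [0.5493, 0.0769, 0.1574]
tcp_rot: [[-0.999, -0.046, -0.0], [-0.046, 0.999, 0.001], [0.0, 0.001, -1.0]]
ft_force: [-0.8, 0.3, -0.6]
grip_width: 0.0567
0.055 [0.5063 0.0578 0.055 ] px width-> 72.85714285714286
0.059 [0.5053 0.0583 0.059 ] px width-> 72.85714285714286
0.063 [0.5042 0.0587 0.063 ] px width-> 72.85714285714286
0.055 [0.5048 0.0925 0.055 ] px width-> 72.85714285714286
0.059 [0.5038 0.092  0.059 ] px width-> 72.85714285714286
0.063 [0.5027 0.0915 0.063 ] px width-> 72.85714285714286
[0.54914552 0.07689208 0.15679367]
```

View pics/wrist10c.png

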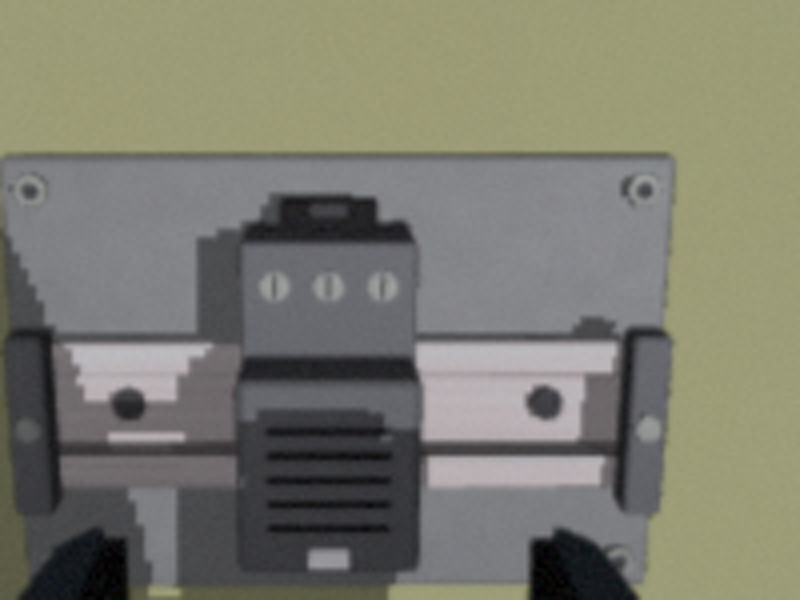

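View pics/side10c.png

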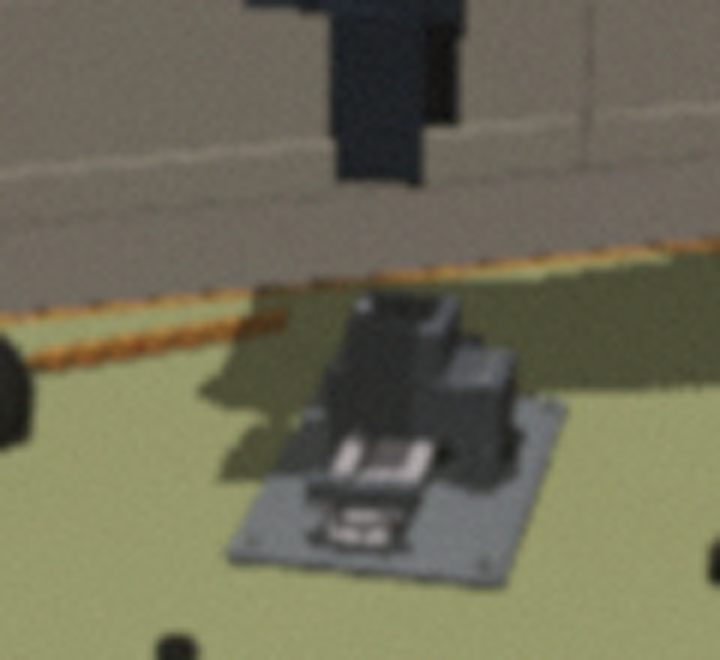

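```bash
python3 -m creep '[[-1,1.5,0,0,0,0,0],[-1,3,0,0,0,0,0],[-1,4.06,0,0,0,0,0],[-1,4.06,0,0,0,0,0],[-1,4.06,0,0,0,0,0],[-1,4.06,0,2,0,0,0],[-1,4.06,0,4,0,0,0],[-1,4.06,0,6,0,0,0],[-1,4.06,0,7.5,0,0,0],[-1,4.06,0,7.5,0,0,0],[-1,4.06,0,7.5,0,0,0]]'; python3 - <<'E'
from h import *
c=cap('wrist','wrist11');crop(c,170,150,390,310,3.5,'wrist11c')
c=cap('side','side11'); crop(c,200,130,320,240,6,'side11c')
E
```

```text
time: 17.27
eef_pos: [0.5096, 0.0752, 0.0832]
tcp_rot: [[-0.999, -0.046, 0.001], [-0.046, 0.999, 0.001], [-0.001, 0.001, -1.0]]
ft_force: [-0.6, 0.8, 0.4]
grip_width: 0.0006
```

View pics/wrist11c.png

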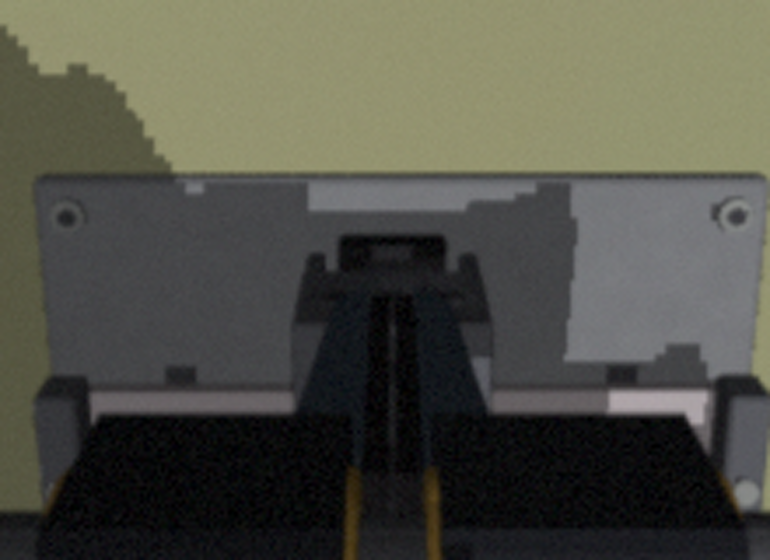

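View pics/side11c.png

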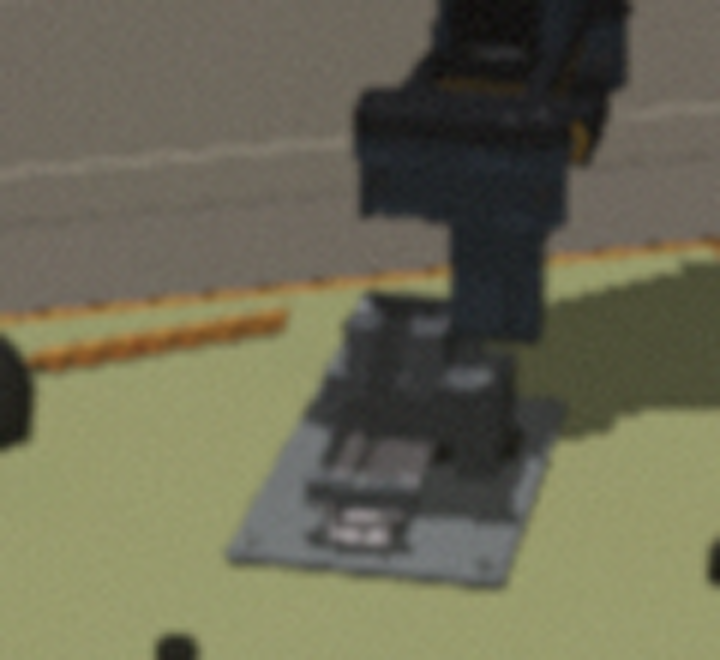

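```bash
python3 -m creep '[[-1,0.1,0,0.3,0,0,0],[-1,0.1,0,0.6,0,0,0],[-1,0.1,0,0.6,0,0,0],[-1,0.1,0,0.6,0,0,0]]';python3 -m creep '[[-1,0,0,0.2,0,0,0],[-1,0,0,0.4,0,0,0],[-1,0,0,0.4,0,0,0]]'; python3 -m creep '[[-1,0,0,0.1,0,0,0],[-1,0,0,0.2,0,0,0],[-1,0,0,0.2,0,0,0]]'
```

```text
time: 17.88
eef_pos: [0.5082, 0.0752, 0.0766]
tcp_rot: [[-0.999, -0.046, -0.0], [-0.046, 0.999, 0.001], [0.0, 0.001, -1.0]]
ft_force: [-0.4, -0.1, 1.0]
grip_width: 0.0003
time: 18.25
eef_pos: [0.5081, 0.0751, 0.0725]
tcp_rot: [[-0.999, -0.046, -0.0], [-0.046, 0.999, 0.001], [0.0, 0.001, -1.0]]
ft_force: [-0.3, 1.2, 0.6]
grip_width: 0.0004
time: 18.62
eef_pos: [0.5081, 0.0751, 0.0706]
tcp_rot: [[-0.999, -0.046, -0.0], [-0.046, 0.999, 0.001], [0.0, 0.001, -1.0]]
ft_force: [-0.0, 0.6, -0.7]
grip_width: 0.0005
```

```bash
python3 -m creep '[[-1,0,0,0.05,0,0,0],[-1,0,0,0.1,0,0,0],[-1,0,0,0.1,0,0,0]]';python3 -m creep '[[-1,0,0,0.05,0,0,0],[-1,0,0,0.1,0,0,0],[-1,0,0,0.1,0,0,0]]'
```

```text
time: 19.0
eef_pos: [0.5082, 0.0752, 0.0696]
tcp_rot: [[-0.999, -0.046, -0.0], [-0.046, 0.999, 0.001], [0.0, 0.001, -1.0]]
ft_force: [0.1, 0.3, 0.4]
grip_width: 0.0002
time: 19.38
eef_pos: [0.508, 0.0752, 0.069]
tcp_rot: [[-0.999, -0.046, -0.001], [-0.046, 0.999, 0.001], [0.001, 0.001, -1.0]]
ft_force: [-4.8, -0.5, 11.9]
grip_width: 0.0005
```

```bash
python3 -m creep '[[-1,0,0,0.02,0,0,0],[-1,0,0,0.02,0,0,0]]'; python3 -m creep '[[-1,0,0,-1,0,0,0],[-1,0,0,-5,0,0,0],[-1,-2,0,-9,0,0,0],[-1,-5,0,-10,0,0,0],[-1,-8,0,-10,0,0,0],[-1,-8,0,-10,0,0,0],[-1,-8,0,-10,0,0,0]]'; python3 - <<'E'
from h import *
c=cap('wrist','wrist12');crop(c,190,70,390,220,4,'wrist12c')
c=cap('side','side12'); crop(c,200,130,320,240,6,'side12c')
print(r.spot_in('side','relay_mid')[:1],r.spot_in('wrist','foot')[:1],r.sense()['time'])
E
```

```text
time: 19.62
eef_pos: [0.5079, 0.0752, 0.0689]
tcp_rot: [[-0.999, -0.046, -0.001], [-0.046, 0.999, 0.001], [0.001, 0.001, -1.0]]
ft_force: [-7.2, -0.5, 13.3]
grip_width: 0.0003
time: 20.5
eef_pos: [0.5872, 0.0786, 0.1682]
tcp_rot: [[-0.999, -0.046, -0.001], [-0.046, 0.999, 0.001], [0.001, 0.001, -1.0]]
ft_force: [-1.0, 0.5, -0.5]
grip_width: 0.0003
[{'xy': [268.9, 193.3], 'score': 0.95}] [] 20.7
```

View pics/wrist12c.png

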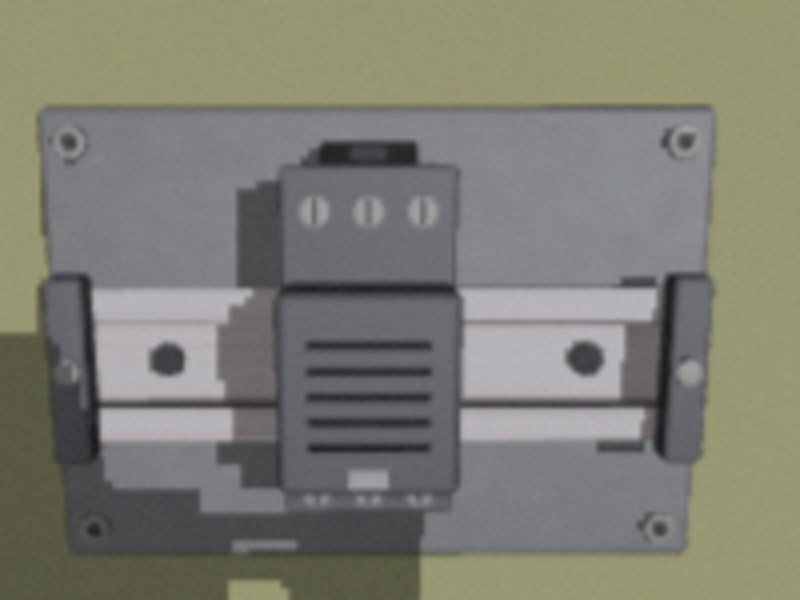

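View pics/side12c.png

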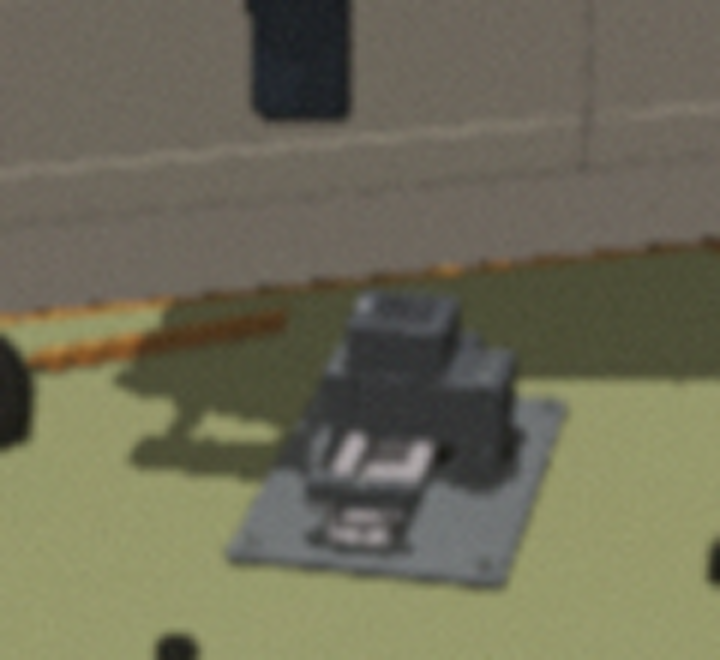

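```bash
python3 - <<'E'
from h import *
c=cap('top','top13')
a=ld('top3')['px'].astype(int); d=np.abs(a-c['px'].astype(int)).max(2)
print('bystander diff (loupe/pot/dome)',d[150:215,185:295].mean(),(d[150:215,185:295]>60).sum())
print(r.sign_off())
E
```

```text
bystander diff (loupe/pot/dome) 1.9558041958041958 0
the job is handed in; nothing more can be done
None
```

The relay module is clipped onto the rail between the two end stops and let go of. I handed the job in at about 21 s.

**What I did:**
- I gripped it by its 36 mm faces, tilted it 25° and fed the lip under the rail's far edge until the hook wall touched, at about 6 N.
- I then rocked it down in the grip. The foot met the near edge at about 16°, and the force dropped off by about 4°, which I took as the click.
- After opening the gripper, I pressed the ledge once with about 13 N and backed the arm away.

**Last checks:**
- **Seating:** the ledge felt solid at about 55.2 mm; fully home is 55.0 mm.
- **Foot:** in the wrist camera it sat within about 1 mm of its sprung-in position before the final press. I did not measure it again afterwards; the network found no foot in the last picture.
- **Bystanders:** the top camera picture of the dust cover, pot and eyeglass did not change after the rocking and pressing.
- **Forces:** the wrist readings I took, at the end of each move, never exceeded about 15 N.

No check failed or disagreed. The click itself was inferred from these readings, since nothing reports the foot joint directly.

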